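# Hold the clinic's waste bin open by its thumb lever

### The job

The podiatrist has both hands full of used dressings: press the thumb lever of the taller steel bin down all the way, so that its lid swings up fully open, and finish while still holding the lever down. Only press the lever, do not force it or touch the lid itself, leave the bin standing where it is, and leave the lower swab bin shut and everything else on the desk undisturbed.

Things in the scene. Friction and masses are not known exactly. Their poses are not given: they have to be found in the camera images.
- bin: the waste bin: the taller of two round steel lever-lid bins, 150 mm across (weighted rubber foot 156 mm), rim 190 mm high, weighs 2.2 kg, free-standing. Origin at the centre of its underside, z up. The hinge pin lies along its y axis at (-87, 0, 196) mm in its frame, just outside the rim on the bin's -x side; the thumb lever sticks out beyond it, to the bin's -x side; the lid lies to the +x side of the pin. The lid and lever are one rigid seesaw on that pin
- bin_lever: thumb lever of the waste bin: steel plate 56 mm wide (along y) and 4 mm thick with a ribbed rubber pad, reaching 73 mm out from the hinge pin to a rolled outer edge. Origin at the middle of the plate under the pad, 50 mm from the pin; its -x axis points outward along the lever, its z axis is normal to the plate. With the lid shut the lever slopes up outward by 0.436 rad (25 degrees); with the lid fully open it slopes down outward by 0.524 rad
- bin_pad (a point): centre of the rubber pad's top on the waste bin's thumb lever, the place to press: 4.5 mm above the plate's middle. 47 mm outward of the hinge pin and 25 mm above it with the lid shut; 41 mm outward and 21 mm below it with the lid fully open, so a vertical press about 45 mm from the pin stays on the pad. Pressing there takes about 4 to 6 N to start and 6 to 8 N when open; over about 30 N at the stop would tip the bin; let go, it falls shut
- bin_panel: the round domed lid of the waste bin, 160 mm across, 17 mm high; origin at the centre of its underside
- bin_lid (a joint): angle of the waste bin's lid and lever together: 0 shut, grows as the lever goes down and the lid rises, 0.96 rad fully open at its stop
- jar: the swab bin, the lower one: same make, 116 mm across, rim 112 mm high, with the same kind of lid and thumb lever on its own -x side. Origin at the centre of its underside. To be left alone
- jar_lid (a joint): angle of the swab bin's lid: 0 shut, 0.96 fully open
- tape: roll of white strapping tape, 84 mm across, 38 mm high, standing on its flat side; origin at the centre of its underside. A bystander
- gel: small clear round bottle with a white cap, 60 mm across, 150 mm high; origin at the centre of its underside. A bystander
- penpot: square black pen pot, 75 mm wide, 95 mm high, pens reach 165 mm; origin at the centre of its underside. A bystander
- stapler: black stapler, 150 x 38 mm, 48 mm high; origin at the centre of its underside. A bystander
- mouse: black computer mouse, 105 x 60 mm, 36 mm high; origin at the centre of its underside. A bystander
- insole: dark orthotic insole with a cork top, 190 x 90 mm, up to 16 mm high at the heel; origin at the centre of its underside. A bystander
- nippers: steel nail nippers lying flat, 130 x 50 mm, 13 mm high; origin at the pivot, on the desk. A bystander
Things that resemble listed ones, but are neither listed nor needed, are in the scene too. What is shaped like the bin but yellow is not meant.

How it is judged:
By the outcome, as a careful person would: the job done as asked, in the order asked, and still so for the second after the job is handed in, while the arm keeps its last pose, push and grip.
It also fails if it takes over 32 s, if anything falls off the work surface, if the arm or the gripper's body presses on something with over 40 N, if the wrist force passes 120 N, or if a joint passes its speed limit or range.

### The arm

A 7-joint arm with a two-finger parallel gripper is mounted at the origin on the work surface. World frame = base frame: x ahead of the robot, y to its left, z up, the work surface at z = 0. Lengths are in m, angles in rad, forces in N, time in s.
With the tool pointing down it reaches from about 0.425 to 0.925 m from the base axis. Payload 6.8 kg.
Tool frame: the origin (TCP) lies on the centre line of the jaws, within the pads' length; the fingertips stand 17 mm ahead of it and the grasp point (between the pads) lies 2 mm behind it; z points along the fingers, x is the direction in which the jaws open and shut, and the axes are right-handed (so a half turn about z gives the same grasp; the last joint's range is limited). The gripper opens to 85 mm and grips with 20 to 120 N. Pads are 22 mm wide; open, the fingers measure 114 mm over their backs; the gripper's body (76 mm by 85 mm) begins 54 mm behind the grasp point. The pads swing forward as they close: fully open they stand 13 mm farther back than shut.
Start: joints at [1.159, 0.477, 0.022, 1.555, -0.011, 1.109, -0.083], TCP at [0.202, -0.644, 0.248] pointing down, gripper open.
Joint ranges: [-2.96, 2.96], [-0.34, 2.1], [-1.41, 1.46], [0.24, 2.44], [-1.37, 4.51], [0.17, 1.92], [-2.96, 2.96]. Speed limits (rad/s): [2.39, 2.39, 3.14, 3.14, 3.14, 3.14, 3.14].

### API

Orientations are given as a unit quaternion [w, x, y, z].
In Python, from station import status, read_camera, camera_model, bot gives the robot as it stands.
- The arm moves only by the tool arm_command, never from a script. Its argument "series" is a list of rows, each a list of 3 entries, a list of its own where there are three numbers: the finger opening in mm, from 0 to 85.4, then the shift along the tool's x, y, z in mm, then the turn about the tool's z in rad. In form: [[gripper, [dx, dy, dz], roll], ...]. A call has 1 to 8 rows; each row is the pose to reach, as a shift and turn from the pose commanded when the call began, along the tool's axes at that moment; what a row does not reach only later rows make up. A row lasts 1/8 s, in which the tool goes at most 62.5 mm and 10.7 degrees, less where a joint would pass 70% of its speed; a pose out of reach is approached as far as the arm can. A call with a gripper value outside its range is refused whole. The fingers move at their own pace and stop on an object; "squeeze" is the grip in N (left out, the last holds). Time passes only in rows, so rows that repeat a pose let the fingers close. It gives the time, the measured TCP pose, the force and the opening at its end, in the units of the state.
- status.get_obs(): the state, without advancing time (a new reading comes with each control period).
- read_camera(name): name is "scene" or "top" or "wrist"; returns the picture (400x640x3 uint8, blue, green, red); there is no depth.
- camera_model(name): a dict with "fov_y" (degrees; the focal length in pixels is half the picture's height over the tangent of half this angle, whatever the lens; pixels are square), "cx", "cy" (the principal point, pixels), "R" (3x3) and "t" (3): a world point X has camera coordinates R X + t. Camera axes: x right, y down, z forward; pixel columns grow to the right and rows downward; lengths in m; the calibration is good to about 2 mm. The wrist camera is an equidistant fisheye: a pixel r from the principal point sees the ray r / f radians off the axis. A picture is of the moment at which its call begins: read the wrist's pose just before it. camera_model takes no time and is no camera call; for the wrist camera it gives the pose at the moment of the call.
- bot.hand_in(): hands the job in, once; it reports no verdict.
The state is a dict: "t": time; "q": joint angles; "joint_vel": joint speeds; "joint_torque": joint torques, N m; "eef_pos": TCP position; "tool_rot": TCP orientation; "contact_force": force on the tool from outside, world axes, zero at the start; "torque": the same for the moment, N m; "gripper_width": opening from 0.0 (shut) to 1.0 (fully open).
Only numpy, scipy, OpenCV 4.12 (cv2) and the standard library are available. Lean on these libraries where they do the work, as an engineer would, in place of code of your own. Each camera call takes 0.05 s, during which the arm holds its last target.

## Working session

There is one attempt and no reset: what is moved stays moved. The work goes in short steps, Python scripts to look and compute and a tool call to move; the robot and the scene stay as the last step left them, time stands still between calls to the robot, and variables do not carry over. Pictures are saved under pics/ and viewed, and the job is handed in when it is done.

Besides the shell and the picture viewer there is one more tool, called after "Call:" as name([rows], argument=value, ...), one row to a line, values as JSON. arm_command: Moves the arm, as the interface text tells. Its arguments: {"type":"object","properties":{"series":{"type":"array"},"squeeze":{"type":"number"}},"required":["series"]}

```bash
ls; mkdir -p pics; python3 - <<'E'
from station import status, read_camera, camera_model
import cv2
o=status.get_obs(); print(o)
for n in ["scene","top","wrist"]:
    m=camera_model(n); print(n,m)
    cv2.imwrite(f"pics/{n}0.png",read_camera(n))
E
```

```text
pics
{'t': 0.0, 'q': array([ 1.15890856,  0.47779542,  0.0223705 ,  1.55645725, -0.01148263,
        1.10930235, -0.08314219]), 'joint_vel': array([ 0.00035483, -0.00035173, -0.00057053, -0.00051532, -0.00064716,
       -0.0021247 , -0.0002106 ]), 'joint_torque': array([ 1.15183325e-04, -5.96452439e+01,  1.60805516e+00, -2.81201380e+01,
        1.24207433e-02,  9.40084748e-03,  4.13057091e-05]), 'eef_pos': array([ 0.20171344, -0.64356459,  0.24732699]), 'tool_rot': array([-4.73655682e-04,  8.05945774e-01, -5.91988656e-01, -7.85096332e-04]), 'contact_force': array([-0.27036288,  0.00337841,  0.1441392 ]), 'torque': array([ 0.02933481, -0.00474297, -0.00996224]), 'gripper_width': 1.0061672697895836}
scene {'fov_y': 51.82016418060721, 'cx': 316.5708651125536, 'cy': 197.04397814415054, 'R': array([[-0.45397891,  0.89077538,  0.02055165],
       [ 0.64132073,  0.34268424, -0.68649489],
       [-0.61855547, -0.298474  , -0.72684414]]), 't': array([ 0.26116007, -0.18062258,  1.59304931])}
top {'fov_y': 44.158850688647135, 'cx': 309.57403284616566, 'cy': 198.20343875841186, 'R': array([[ 0.01898108, -0.99956028,  0.02278092],
       [-0.9982499 , -0.02022272, -0.05557146],
       [ 0.05600772, -0.02168625, -0.99819479]]), 't': array([-0.09868532,  0.47080704,  1.46111248])}
wrist {'fov_y': 65.70646984690485, 'cx': 313.9350482471892, 'cy': 201.16729084070786, 'R': array([[ 0.29845442, -0.95442191, -0.00194513],
       [-0.90795234, -0.28455007,  0.3076586 ],
       [-0.2941896 , -0.09005598, -0.95149482]]), 't': array([-0.67434713, -0.04047284,  0.37992901])}
```

View pics/scene0.png

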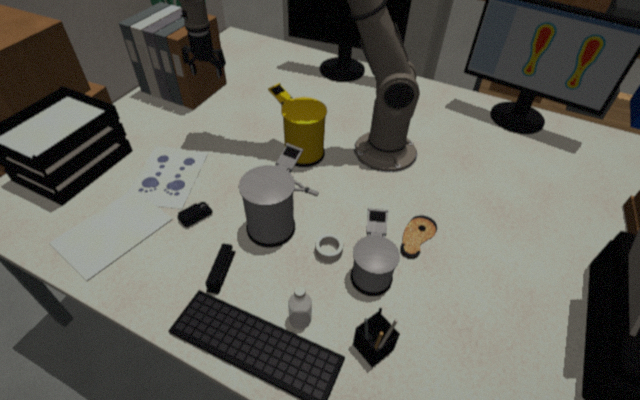

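View pics/top0.png

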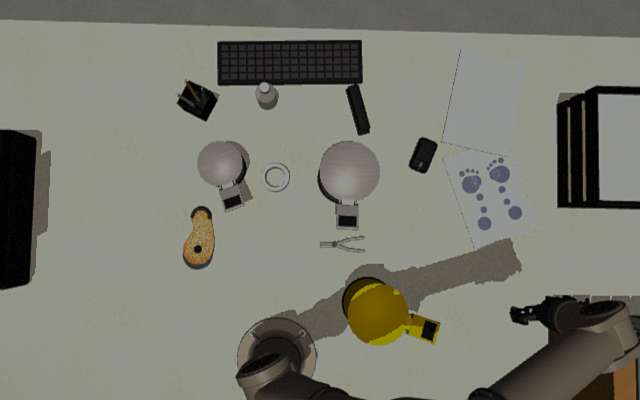

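View pics/wrist0.png

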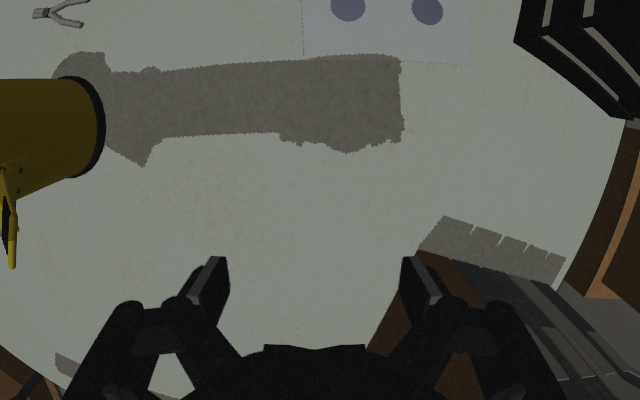

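The steel bin's lid is at about (349,172) in top and (267,183) in scene. Its lever points toward the robot, with the dark pad at (347,221) in top and (291,152) in scene. The yellow bin is a decoy, and the swab bin is at (222,163) in top. Next I'll triangulate the pad.

```bash
cat > h.py <<'E'
import numpy as np, cv2
from station import camera_model
def ray(n,u,v,m=None):
    m=m or camera_model(n); f=200/np.tan(np.radians(m['fov_y']/2))
    d=np.array([(u-m['cx'])/f,(v-m['cy'])/f,1.]); R=m['R']
    return -R.T@m['t'], R.T@(d/np.linalg.norm(d))
def plane(n,u,v,z):
    c,d=ray(n,u,v); return c+d*(z-c[2])/d[2]
def tri(a,b):
    (c1,d1),(c2,d2)=a,b
    s=np.linalg.lstsq(np.c_[d1,-d2],c2-c1,rcond=None)[0]
    p,q=c1+d1*s[0],c2+d2*s[1]; return (p+q)/2,np.linalg.norm(p-q)
def proj(n,X):
    m=camera_model(n); f=200/np.tan(np.radians(m['fov_y']/2)); c=m['R']@X+m['t']
    return f*c[0]/c[2]+m['cx'],f*c[1]/c[2]+m['cy']
E
python3 - <<'E'
from h import *
P={}
for n,(x0,y0,x1,y1) in {"top":(330,203,365,236),"scene":(276,140,306,172)}.items():
    im=cv2.imread(f"pics/{n}0.png"); g=im.max(2)
    mk=np.zeros_like(g); mk[y0:y1,x0:x1]=(g[y0:y1,x0:x1]<70)
    k,l,s,c=cv2.connectedComponentsWithStats(mk)
    for i in range(1,k):
        if s[i,4]>15: print(n,s[i],c[i])
    i=1+np.argmax(s[1:,4]); P[n]=c[i]
    cr=cv2.resize(im[y0-65:y1+15,x0-50:x1+50],None,fx=5,fy=5,interpolation=cv2.INTER_CUBIC)
    cv2.imwrite(f"pics/crop_{n}.png",np.clip(cr*1.6,0,255))
print(tri(ray("top",*P["top"]),ray("scene",*P["scene"])))
# lid circle top
im=cv2.imread("pics/top0.png"); 
hsv=cv2.cvtColor(im,cv2.COLOR_BGR2HSV)
for p in [(349,170),(349,150),(330,170),(300,60)]: print(p,im[p[1],p[0]])
E
```

```text
top [338 215  19  12 200] [347.135 220.81 ]
scene [283 146  17  13 130] [290.79230769 151.98461538]
scene [295 162  11   6  54] [300.48148148 164.31481481]
(array([ 0.40410566, -0.1810691 ,  0.22134565]), np.float64(0.0032681062378587863))
(349, 170) [131 139 143]
(349, 150) [106 113 117]
(330, 170) [118 123 127]
(300, 60) [45 44 46][ WARN:0@0.569] global loadsave.cpp:1063 imwrite_ Unsupported depth image for selected encoder is fallbacked to CV_8U.
```

```bash
ls -la pics
```

```text
total 1840
drwxr-xr-x 2 agent agent   4096 Dec  7 05:40 .
drwxr-xr-x 3 agent agent   4096 Dec  7 05:40 ..
-rw-r--r-- 1 agent agent 344447 Dec  7 05:40 crop_scene.png
-rw-r--r-- 1 agent agent 362675 Dec  7 05:40 crop_top.png
-rw-r--r-- 1 agent agent 443843 Dec  7 05:39 scene0.png
-rw-r--r-- 1 agent agent 372122 Dec  7 05:39 top0.png
-rw-r--r-- 1 agent agent 341686 Dec  7 05:39 wrist0.png
```

View pics/crop_top.png

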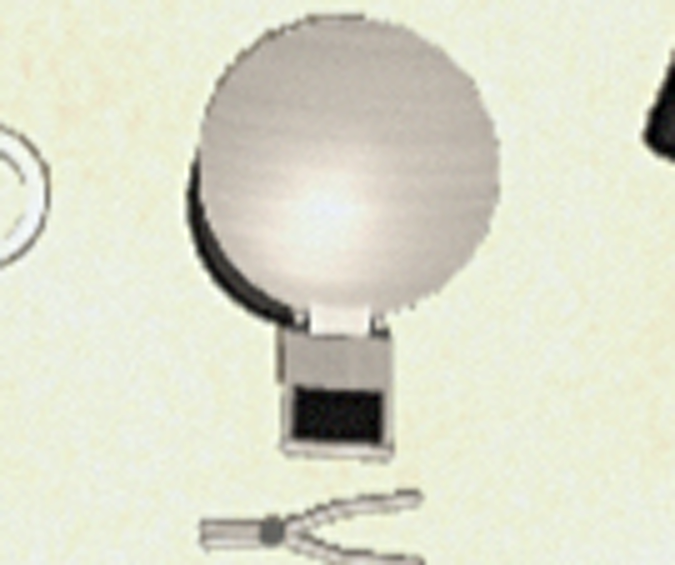

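```bash
python3 - <<'E'
from h import *
im=cv2.imread("pics/top0.png"); g=cv2.GaussianBlur(im,(5,5),0).max(2)
mk=((g>95)&(g<160)).astype(np.uint8); 
c=cv2.HoughCircles(cv2.medianBlur(im,5)[120:215,300:400].max(2),cv2.HOUGH_GRADIENT,1,200,param1=60,param2=12,minRadius=26,maxRadius=34)
print(c); u,v,r=c[0,0]; u+=300; v+=120
o=plane("top",u,v,0.197); print(o, np.linalg.norm(plane("top",u+r,v,.197)-o))
P=np.array([.404,-.181]); d=o[:2]-P; print("pad-lid dist",np.linalg.norm(d),"yaw",np.arctan2(d[1],d[0]))
# lever side corners
from scipy.spatial.transform import Rotation as Ro
from station import status
s=status.get_obs(); w,x,y,z=s['tool_rot']; print(Ro.from_quat([x,y,z,w]).as_matrix())
# nippers, plus yellow bin lid
print(plane("top",345,243,.01), plane("top",378,314,.2), plane("top",420,340,.23),plane("top",438,332,.23))
E
```

```text
[[[47.5 51.5 31.2]]]
[ 0.53483843 -0.18400233  0.197     ] 0.08244955792348815
pad-lid dist 0.13087287594513636 yaw -0.022942827468920145
[[ 2.99183920e-01 -9.54195320e-01 -5.22721241e-04]
 [-9.54194375e-01 -2.99184362e-01  1.34601207e-03]
 [-1.44074844e-03  9.60724989e-05 -9.99998958e-01]]
[ 0.34088324 -0.1980196   0.01      ] [ 0.16559546 -0.26826755  0.2       ] [ 0.10748774 -0.37053642  0.23      ] [ 0.12807586 -0.41619721  0.23      ]
```

The pad is at (0.404, -0.181, 0.221). Its height matches the expected 0.196 + 0.025, and its distance to the lid centre is 131 mm against an expected 134. I'll raise the arm, close the fingers, and go above the pad with a roll of -1.27 so the wrist camera points sideways, clear of the lid's swing.

Call:
arm_command([
  [0,[0,0,-60],0],
  [0,[-40,-35,-80],-0.15],
  [0,[-90,-77,-80],-0.3],
  [0,[-130,-112,-80],-0.45],
  [0,[-170,-146,-80],-0.6],
  [0,[-210,-180,-80],-0.75],
  [0,[-250,-215,-80],-0.9],
  [0,[-290,-249,-80],-1.05],
])

```text
t: 1.15
eef_pos: [0.3531, -0.2911, 0.3283]
tool_rot: [0.0, 0.994, -0.106, -0.0]
contact_force: [0.4, -0.7, 0.5]
gripper_width: 0.001
```

Call:
arm_command([
  [0,[12,-55,0],-0.1],
  [0,[24,-110,0],-0.22],
  [0,[24,-119,0],-0.22],
  [0,[24,-119,0],-0.22],
  [0,[24,-119,0],-0.22],
])

```text
t: 1.78
eef_pos: [0.4012, -0.1834, 0.3281]
tool_rot: [0.0, 1.0, -0.0, -0.0]
contact_force: [-0.1, -0.2, -0.2]
gripper_width: 0.002
```

```bash
python3 - <<'E'
from h import *
from station import *
print(status.get_obs())
for n in ["scene","wrist","top"]: cv2.imwrite(f"pics/{n}1.png",read_camera(n))
E
```

```text
{'t': 1.775, 'q': array([ 0.74160422,  0.03567643, -0.46044331,  1.95250289,  0.01762594,
        1.15765984,  0.27427018]), 'joint_vel': array([ 0.00576054,  0.00060004,  0.00081844, -0.00242466, -0.00152959,
        0.00064792, -0.00051399]), 'joint_torque': array([-5.79674095e-01, -2.96251792e+01, -8.27738531e-01, -2.88036418e+01,
       -3.08020588e-02,  1.62490222e-03, -3.75226286e-03]), 'eef_pos': array([ 0.4011612 , -0.18335635,  0.32809853]), 'tool_rot': array([ 7.45373094e-05,  9.99999960e-01, -2.96466517e-05, -2.69548022e-04]), 'contact_force': array([-0.05525039, -0.21730505, -0.19587133]), 'torque': array([-0.02180638, -0.03362811,  0.02309313]), 'gripper_width': 0.0021763826111329625}
```

View pics/scene1.png

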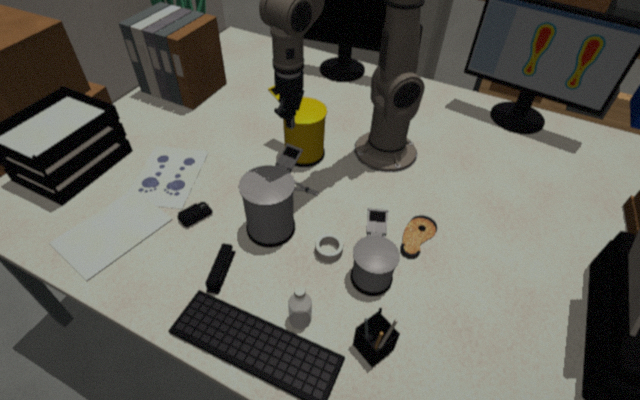

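View pics/wrist1.png

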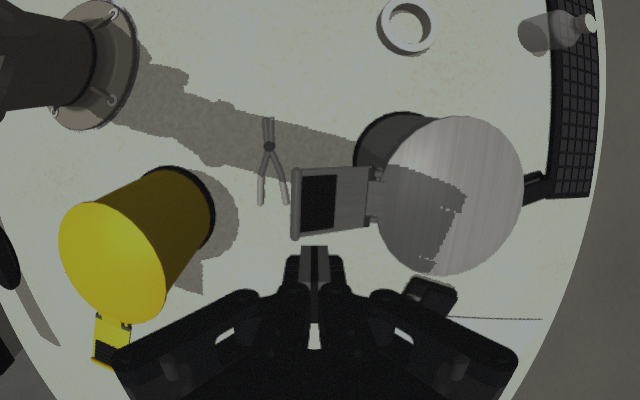

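The wrist view shows the closed fingertips at about (313,250). The dark pad is at (319,203) and the lid is to the right of it. I'll check the pad's position from this view.

```bash
python3 - <<'E'
from h import *
m=camera_model("wrist"); f=200/np.tan(np.radians(m['fov_y']/2))
def fe(u,v,z):
    a=np.array([u-m['cx'],v-m['cy']]); r=np.hypot(*a); t=r/f
    d=np.r_[a/r*np.sin(t),np.cos(t)]; R=m['R']; c=-R.T@m['t']; d=R.T@d
    return (c+d*(z-c[2])/d[2]).round(4)
im=cv2.imread("pics/wrist1.png").max(2); mk=np.zeros_like(im); mk[165:240,292:350]=im[165:240,292:350]<45
k,l,s,c=cv2.connectedComponentsWithStats(mk); i=1+np.argmax(s[1:,4]); print(s[i],c[i])
print("pad",fe(*c[i],.221)); 
print("lever outer",fe(295,172,.229),fe(295,238,.229),"hinge",fe(375,194,.196))
print("tips",fe(301,250,.311),fe(328,250,.311))
E
```

```text
[ 300  175   37   57 1874] [317.36072572 202.1755603 ]
pad [ 0.4032 -0.1808  0.221 ]
lever outer [ 0.3865 -0.1546  0.229 ] [ 0.3854 -0.2082  0.229 ] hinge [ 0.4541 -0.1814  0.196 ]
tips [ 0.394  -0.1773  0.311 ] [ 0.4079 -0.1773  0.311 ]
```

Call:
arm_command([
  [0,[4,-2,30],0],
  [0,[4,-2,60],0],
  [0,[4,-2,78],0],
  [0,[4,-2,84],0],
  [0,[4,-2,84],0],
])

```text
t: 2.55
eef_pos: [0.4058, -0.1802, 0.2444]
tool_rot: [-0.0, 1.0, 0.001, -0.0]
contact_force: [0.4, 1.3, 0.6]
gripper_width: -0.001
```

Contact is expected near TCP z = 0.240 and the stop near 0.194. I'll press slowly.

Call:
arm_command([
  [0,[0,0,4],0],
  [0,[0,0,8],0],
  [0,[0,0,12],0],
  [0,[0,0,16],0],
  [0,[0,0,20],0],
  [0,[0,0,20],0],
])

```text
t: 3.3
eef_pos: [0.4058, -0.1802, 0.2248]
tool_rot: [0.0, 1.0, 0.001, 0.0]
contact_force: [-1.6, -1.0, 5.9]
gripper_width: -0.005
```

```bash
python3 - <<'E'
from h import *
from station import *
print(status.get_obs())
for n in ["scene","wrist"]: cv2.imwrite(f"pics/{n}2.png",read_camera(n))
a=[cv2.imread("pics/scene2.png")[80:280,180:380],cv2.imread("pics/wrist2.png")[60:260,220:420]]
cv2.imwrite("pics/c2.png",cv2.resize(np.hstack(a),None,fx=2,fy=2))
E
```

```text
{'t': 3.3, 'q': array([ 0.71144589,  0.15538283, -0.47221541,  2.0824107 ,  0.08928786,
        0.92220115,  0.19282985]), 'joint_vel': array([ 0.000716  , -0.00277592, -0.001736  , -0.00411146, -0.00144337,
        0.00472585,  0.00253365]), 'joint_torque': array([-5.61797787e-01, -3.10932827e+01, -1.90311335e+00, -2.40743065e+01,
       -1.59305823e-01, -8.75396021e-01, -2.17921048e-02]), 'eef_pos': array([ 0.4058202 , -0.18017397,  0.22477997]), 'tool_rot': array([3.60831512e-04, 9.99999013e-01, 1.35655073e-03, 6.13668859e-05]), 'contact_force': array([-1.5695528 , -0.95503559,  5.94793983]), 'torque': array([-0.02350356,  0.63125518,  0.00702575]), 'gripper_width': -0.005285732470644061}
```

View pics/c2.png

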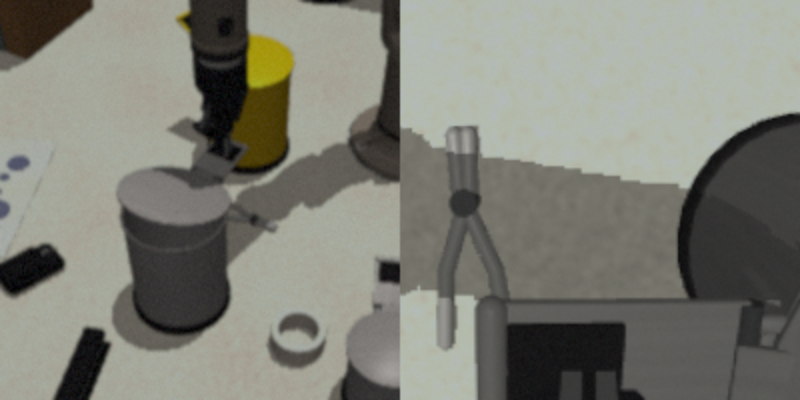

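The lid is rising, the tip sits on the pad, and the force is 6 N as expected. I'll continue to about 4 mm short of the predicted stop.

Call:
arm_command([
  [0,[0,0,4],0],
  [0,[0,0,8],0],
  [0,[0,0,12],0],
  [0,[0,0,16],0],
  [0,[0,0,20],0],
  [0,[0,0,24],0],
  [0,[0,0,26],0],
  [0,[0,0,26],0],
])

```text
t: 4.4
eef_pos: [0.4073, -0.1802, 0.1995]
tool_rot: [0.001, 1.0, 0.001, 0.002]
contact_force: [-0.5, 0.6, 7.8]
gripper_width: -0.0
```

Call:
arm_command([
  [0,[0,0,1.5],0],
  [0,[0,0,3],0],
  [0,[0,0,4],0],
  [0,[0,0,4],0],
])

```text
t: 4.9
eef_pos: [0.4082, -0.1803, 0.1973]
tool_rot: [0.001, 1.0, 0.001, 0.002]
contact_force: [-4.2, 1.4, 23.3]
gripper_width: -0.002
```

The stop is reached: the force jumped from 8 to 23 N. I'll ease off about 1 mm to keep a margin below tipping, then look.

Call:
arm_command([
  [0,[0,0,-1],0],
  [0,[0,0,-1],0],
  [0,[0,0,-1],0],
  [0,[0,0,-1],0],
])

```text
t: 5.4
eef_pos: [0.408, -0.1803, 0.1976]
tool_rot: [0.001, 1.0, 0.001, 0.002]
contact_force: [-1.6, 0.5, 16.5]
gripper_width: 0.001
```

```bash
python3 - <<'E'
from h import *
from station import *
for n in ["scene","wrist","top"]: cv2.imwrite(f"pics/{n}3.png",read_camera(n))
o=status.get_obs(); print(o['t'],o['eef_pos'],o['contact_force'],o['torque'])
a=[cv2.imread("pics/scene3.png")[80:280,180:380],cv2.imread("pics/top3.png")[100:300,250:450]]
cv2.imwrite("pics/c3.png",cv2.resize(np.hstack(a),None,fx=2,fy=2))
E
```

```text
5.55 [ 0.40801426 -0.18030969  0.19764743] [-2.03685912  0.51249864 16.37899514] [0.17662706 0.43440244 0.04005441]
```

View pics/c3.png

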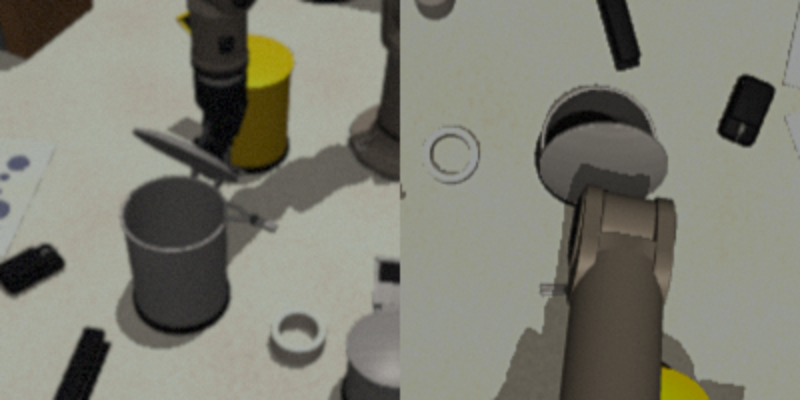

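View pics/wrist3.png

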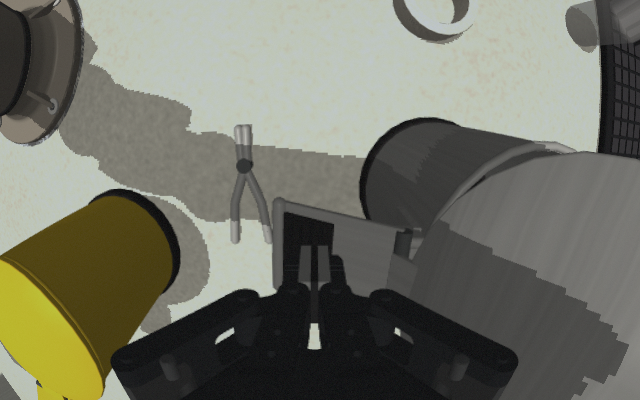

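```bash
python3 - <<'E'
from h import *
from scipy.optimize import brentq
for n in ("scene","top"):
    im=cv2.imread(f"pics/{n}3.png")
    for th in (.75,.85,.9,.96):
        for h in (0,.004):print(n,th,h,np.round(proj(n,np.array([.450+.167*np.cos(th)-h*np.sin(th),-.182,.196+.167*np.sin(th)+h*np.cos(th)])),1))
im=cv2.imread("pics/top3.png"); print(im[150:172,352].max(1))
im=cv2.imread("pics/scene3.png")
cv2.imwrite("pics/c4.png",cv2.resize(im[130:200,230:320],None,fx=8,fy=8,interpolation=cv2.INTER_CUBIC))
for u0 in [.0]:
    a=cv2.imread("pics/scene0.png"); 
# bin foot moved? compare patches
for n,(x0,y0,x1,y1) in {"scene":(240,210,300,245)}.items():
    A=cv2.imread(f"pics/{n}0.png")[y0:y1,x0:x1].astype(np.float32).mean(2);B=cv2.imread(f"pics/{n}3.png")[y0:y1,x0:x1].astype(np.float32).mean(2)
    print(cv2.phaseCorrelate(A,B))
E
```

```text
scene 0.75 0 [257.1 162.8]
scene 0.75 0.004 [257.6 161.4]
scene 0.85 0 [259.2 156.8]
scene 0.85 0.004 [259.8 155.3]
scene 0.9 0 [260.4 153.8]
scene 0.9 0.004 [261.  152.3]
scene 0.96 0 [261.9 150.2]
scene 0.96 0.004 [262.5 148.8]
top 0.75 0 [351.6 150.9]
top 0.75 0.004 [351.7 151.9]
top 0.85 0 [352.  155.2]
top 0.85 0.004 [352.1 156.3]
top 0.9 0 [352.2 157.5]
top 0.9 0.004 [352.3 158.7]
top 0.96 0 [352.5 160.6]
top 0.96 0.004 [352.5 161.8]
[ 48  44  46  42  46  47  41  19   4   6  29  70 102 106 110 108 110 110
 107 106 103 105]
((-0.08674018588898136, -0.05572522454915685), 1.0044224350540727)
```

View pics/c4.png

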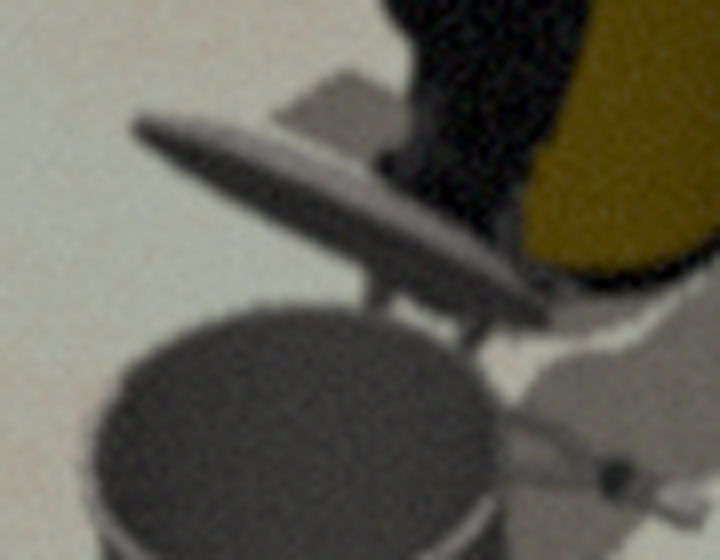

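```bash
python3 - <<'E'
from h import *
m=camera_model("wrist"); f=200/np.tan(np.radians(m['fov_y']/2))
R=m['R']; c=-R.T@m['t']; print(c)
def fe(u,v,y):
    a=np.array([u-m['cx'],v-m['cy']]); r=np.hypot(*a); t=r/f
    d=R.T@np.r_[a/r*np.sin(t),np.cos(t)]; return (c+d*(y-c[1])/d[1]).round(3)
for uv in [(325,250),(345,262),(378,290),(390,287),(430,310),(470,330),(500,343),(516,360)]:
  for y in(-.18,-.165):
    p=fe(*uv,y); 
    # lid frame: s along, h normal
    dx,dz=p[0]-.45,p[2]-.196; th=.96
    print(uv,p,"s",round(dx*np.cos(th)+dz*np.sin(th),3),"h",round(-dx*np.sin(th)+dz*np.cos(th),3))
from station import status
o=status.get_obs();print(o['t'],o['contact_force'])
E
```

```text
[ 0.40670978 -0.10211987  0.3227199 ]
(325, 250) [ 0.414 -0.18   0.17 ] s -0.042 h 0.015
(325, 250) [ 0.412 -0.165  0.199] s -0.019 h 0.033
(345, 262) [ 0.423 -0.18   0.184] s -0.025 h 0.015
(345, 262) [ 0.42  -0.165  0.21 ] s -0.006 h 0.033
(378, 290) [ 0.436 -0.18   0.21 ] s 0.003 h 0.019
(378, 290) [ 0.43  -0.165  0.232] s 0.018 h 0.037
(390, 287) [ 0.442 -0.18   0.208] s 0.005 h 0.013
(390, 287) [ 0.435 -0.165  0.23 ] s 0.019 h 0.032
(430, 310) [ 0.455 -0.18   0.227] s 0.028 h 0.014
(430, 310) [ 0.445 -0.165  0.245] s 0.037 h 0.032
(470, 330) [ 0.467 -0.18   0.242] s 0.047 h 0.012
(470, 330) [ 0.455 -0.165  0.258] s 0.054 h 0.031
(500, 343) [ 0.476 -0.18   0.252] s 0.061 h 0.011
(500, 343) [ 0.462 -0.165  0.266] s 0.064 h 0.03
(516, 360) [ 0.478 -0.18   0.262] s 0.07 h 0.015
(516, 360) [ 0.464 -0.165  0.274] s 0.072 h 0.033
5.55 [-2.03685912  0.51249864 16.37899514]
```

The linkage knuckle stands out toward the lid in this orientation, so I need its clearance. I'll triangulate the knuckle from the wrist and scene views.

```bash
python3 - <<'E'
from h import *
m=camera_model("wrist"); f=200/np.tan(np.radians(m['fov_y']/2))
R=m['R']; c=-R.T@m['t']
def fr(u,v):
    a=np.array([u-m['cx'],v-m['cy']]); r=np.hypot(*a); t=r/f
    return c,R.T@np.r_[a/r*np.sin(t),np.cos(t)]
for uv in [(500,343),(516,360),(510,350)]:
  for s in [(278.7,150),(277.5,149.5)]:
    p,g=tri(fr(*uv),ray("scene",*s)); dx,dz=p[0]-.45,p[2]-.196;th=.96
    print(uv,s,p.round(3),round(g,4),"s",round(dx*np.cos(th)+dz*np.sin(th),3),"h",round(-dx*np.sin(th)+dz*np.cos(th),3))
w=cv2.imread("pics/wrist3.png")[200:400,340:640]; s=cv2.imread("pics/scene3.png")[120:180,250:310]
cv2.imwrite("pics/c5.png",np.clip(cv2.resize(w,None,fx=2.6,fy=2.6,interpolation=cv2.INTER_CUBIC).astype(int)*2,0,255).astype(np.uint8))
cv2.imwrite("pics/c6.png",np.clip(cv2.resize(s,None,fx=9,fy=9,interpolation=cv2.INTER_CUBIC).astype(int)*3,0,255).astype(np.uint8))
E
```

```text
(500, 343) (278.7, 150) [ 0.465 -0.177  0.267] 0.0176 s 0.067 h 0.028
(500, 343) (277.5, 149.5) [ 0.466 -0.179  0.267] 0.0207 s 0.067 h 0.027
(516, 360) (278.7, 150) [ 0.469 -0.176  0.272] 0.0121 s 0.073 h 0.028
(516, 360) (277.5, 149.5) [ 0.47  -0.179  0.272] 0.015 s 0.074 h 0.027
(510, 350) (278.7, 150) [ 0.468 -0.176  0.27 ] 0.0153 s 0.071 h 0.028
(510, 350) (277.5, 149.5) [ 0.469 -0.178  0.27 ] 0.0183 s 0.071 h 0.027
```

View pics/c5.png

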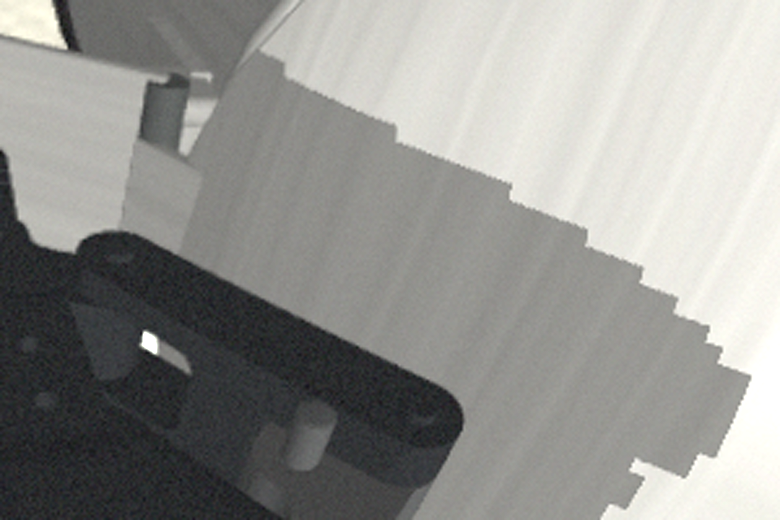

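View pics/c6.png

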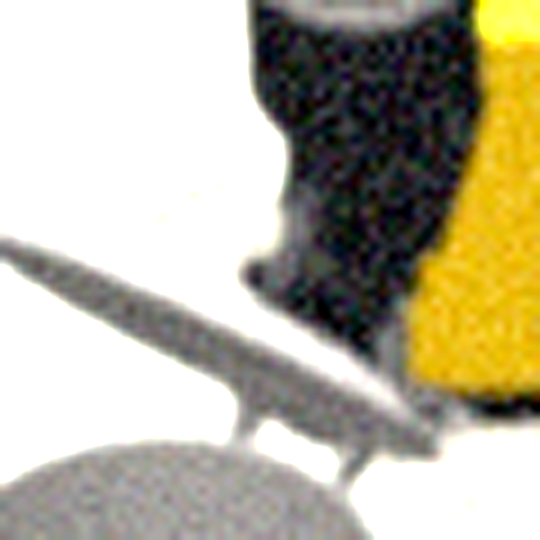

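The enlarged scene view shows a strip of desk between the black linkage and the lid. The triangulated point sits about 27 mm off the lid's plane against a 17 mm dome, so it isn't touching. The lid's far edge is at row 160–161 in top, and 0.96 rad predicts 160.6–161.8. I'll do a last steadiness check and then hand in.

```bash
python3 - <<'E'
from h import *
from station import *
b=read_camera("scene"); t=read_camera("top")
o=status.get_obs(); print(o['t'],o['eef_pos'],o['contact_force'])
print(np.abs(b.astype(int)-cv2.imread("pics/scene3.png")).mean(), t[157:164,352].max(1))
a0=cv2.imread("pics/scene0.png")
for k,(x0,y0,x1,y1) in {"bin":(240,210,300,245),"jar":(345,200,405,300),"tape":(312,228,348,266),"mouse":(172,198,216,230)}.items():
    print(k,np.round(cv2.phaseCorrelate(a0[y0:y1,x0:x1].astype(np.float32).mean(2),b[y0:y1,x0:x1].astype(np.float32).mean(2))[0],2))
if 10<o['contact_force'][2]<25: print(bot.hand_in())
E
```

```text
5.65 [ 0.40800925 -0.18029747  0.19764048] [-2.65071269  1.03006439 15.93364993]
2.9168893229166666 [ 18   0  11  26  69 101 108]
bin [-0.17 -0.09]
jar [-0.01  0.  ]
tape [0.01 0.11]
mouse [0.42 0.08]
the job is handed in; nothing more can be done
None
```

The taller steel bin's lid is fully open, and I handed the job in at 5.65 s with the closed fingertips still holding its thumb lever down on the stop.

- **Lid open:** the force jumped from 8 to 23 N at the stop, so I eased off to a steady 16 N. The lid's far edge in the top view matches 0.96 rad to within about one pixel, roughly 0.02 rad. The tool stopped 2–3 mm higher than I had calculated, about what the 2 mm calibration accuracy would explain.
- **Surroundings:** image shifts since the start were under 0.2 px for the bin, the swab bin and the tape, and the swab bin stayed shut. The mouse patch read 0.4 px; the arm never went near it, so I take that as a change of shading, but I did not check further. I did not measure the other bystanders.
- **Weakest check:** the gripper's linkage came fairly close to the open lid. I estimate about 10 mm of clearance, and the scene view shows a visible gap, but the sight lines behind that estimate missed each other by 12–20 mm, so it is rough.

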